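Refit the upper burr of the coffee grinder

TASK

The coffee grinder has just been cleaned and its upper burr is still sitting up on the locating pin. With your fingertips, push the burr round by its wings until its notch stands over the pin, press it down fully home in the collar, then push the little keeper on the collar all the way in over the burr's flange. Never lift the burr, and leave the things around the grinder where they are.

Things in the scene. Friction and masses are not known exactly. Their poses are not given: they have to be found in the camera images.
- collar_centre (a point): Centre of the top face of the coffee grinder's ribbed dark metal collar, on the upright burr axis, 192 mm above the worktop. The collar (123 mm across) sits on the flat head (172 x 132 mm, its top 182 mm above the worktop) of a heavy metal grinder that does not move. Axes are the grinder's: z up, -x to its front (round dial and start button).
- pin_tip (a point): Tip of the fixed round-nosed steel locating pin, 8 mm thick, 6.7 mm tall on the collar's top, 41 mm from the axis, 100 degrees anticlockwise from the grinder's +x seen from above. The flange hides it until the notch is over it, but a metal lug 8 mm wide and 6.5 mm tall always shows just outside it on the collar, 48 to 58 mm from the axis.
- burr_centre (a point): Centre of the burr flange's top face; +x to the notch, z up. The black flange is 92 mm across, 6 mm thick, open 44 mm in the middle; its top is 205 mm above the worktop at first, 198 when home. Two upright wings stand on it, 34 mm from the axis along its own +y and -y, each 20 mm long (radially, 24 to 44 mm from the axis), 6 thick, 20 tall.
- notch (a point): Middle of the one U-shaped notch in the edge of the burr's flange, at its top face, 41 mm from the axis. The notch is 11 mm wide and 10.5 mm deep. It must come over the pin.
- burr_turn (a joint): Angle of the burr about its upright axis, rad, growing anticlockwise seen from above; 0 when the notch is exactly over the pin. Starts between 0.5 and 2.2, so the shorter way is clockwise. Turns with slight friction (0.05 N m) and stays where it is left.
- burr_seat (a joint): How far the burr is pressed down, m: 0 as it sits on the pin, 0.007 fully home, negative if lifted. A rubber ring round it holds it at any height by friction: it does not drop by itself, about 4 N of push moves it. Off the notch the pin stops it; within about 2 degrees of the pin it goes straight down.
- keeper_post (a point): Middle of the black upright thumb post of the keeper, 9 mm thick and 15 mm tall, its top about 219 mm above the worktop. It stands 18 mm from the keeper's pivot on a flat steel arm 4 mm thick.
- keeper_pivot (a point): The keeper's upright pivot on the collar, 54 mm from the burr axis, opposite the pin (80 degrees clockwise from the grinder's +x).
- keeper (a joint): Angle of the keeper about its pivot, rad, growing clockwise seen from above: 0 open, its arm along the collar's edge towards the grinder's front; 1.57 in, its arm pointing at the burr axis over the flange; stop at 1.6. Starts at 0 to 0.25. Slight friction (0.02 N m), stays where left. The flange's edge blocks it until the burr is home.
- hopper: The grinder's clear plastic bean hopper, upside down on the worktop near the grinder, 129 mm across and 112 mm tall; origin under its middle.
- cleaning_brush: Wooden dish brush lying near the grinder, 196 mm long, 38 mm tall; origin under its middle, handle along +y.
- bean_jar: Glass wire-clamp jar, 109 mm tall; origin under its middle.
- mug: Stoneware mug, 100 mm tall, 113 mm over its handle; origin under its middle.
- press: Glass coffee press with black handle and plunger knob, 225 mm tall; origin under its middle.
- spoon: Steel teaspoon lying on the worktop, 130 mm long; origin under its middle, long axis x.

How it is judged:
By the outcome, as a careful person would: the job done as asked, in the order asked, and still so for the second after the job is handed in, with the robot touching nothing.
It also fails if it takes over 56 s, if anything falls off the work surface, if the arm or the gripper's body presses on something with over 40 N, if the wrist force passes 120 N, or if a joint passes its speed limit or range.

ROBOT

A 6-joint arm with a two-finger parallel gripper is mounted at the origin on a cart in front of the work surface, level with it; the furniture and walls round the work are solid. World frame = base frame: x ahead of the robot, y to its left, z up, the work surface at z = 0. Lengths are in mm, angles in rad, forces in N, time in s.
With the tool pointing down it reaches from about 250 to 775 mm from the base axis. Payload 4 kg.
Tool frame: the origin (TCP) lies on the centre line of the jaws, within the pads' length; the fingertips stand 11 mm ahead of it and the grasp point (between the pads) lies 8 mm behind it; z points along the fingers, y is the line along which they close (so a half turn about z gives the same grasp; the last joint's range is limited). The gripper opens to 94 mm and grips with 3 to 60 N. Pads are 16 mm wide; open, the fingers measure 119 mm over their backs; the gripper's body (75 mm by 177 mm) begins 78 mm behind the grasp point.
Start: joints at [-1.328, 0.087, 1.371, -0, 1.684, -0.103], TCP at [186.42, -517.462, 216.506] pointing down, gripper open.
Joint ranges: [-3.1, 3.1], [-0.76, 2.03], [0.27, 2.55], [-1.08, 4.22], [0.17, 2.65], [-2.57, 2.57]. Speed limits (rad/s): [2.79, 2.79, 3.14, 3.14, 3.14, 3.14].

INTERFACE

Orientations are given as a 3x3 rotation matrix whose columns are the frame's x, y, z axes.
In Python, from plant import robot, kinematics, read_camera, camera_model, current_time, current_joints, current_dq, current_joint_efforts, current_position, current_ee_rot, current_force, current_wrist_torque, current_opening, current_grip_force gives the robot as it stands. Calls block until the motion is done:
- robot.reach(position, orientation): joint-space move of the TCP to a pose.
- robot.move_l(position, velocity=150, rotation=None, f_stop=None): straight line of the TCP; rotation=None keeps the orientation; velocity is the mean speed in mm/s. With f_stop (N) it stops when the force on the tool has changed by that much, and returns True; else False.
- robot.move_j(angles): joint-space move.
- robot.move_gripper(opening, effort=None): opening from 0.0 (shut) to 1.0 (fully open); effort is the grip in N (None keeps the last); returns when the fingers have stopped.
- robot.wait(seconds).
- kinematics.inverse_kinematics(position, orientation): joint angles nearest the present ones, or None.
- read_camera(name): name is "side" or "top"; returns the picture (420x560x3 uint8, red, green, blue); there is no depth.
- camera_model(name): a dict with "fx", "fy", "cx", "cy" (pixels), "rvec" (rotation vector, rad) and "tvec" (3), from world to camera coordinates, as OpenCV has them. Camera axes: x right, y down, z forward; pixel columns grow to the right and rows downward; lengths in mm; the calibration is good to about 2 mm. A picture is of the moment at which its call begins. camera_model takes no time and is no camera call.
A pose or a line that the arm cannot do raises robot.IKError and nothing moves.
- robot.job_done(): hands the job in; it is judged then, once.
Readings, each from a call of its own:
- current_time(): time.
- current_joints(): joint angles.
- current_dq(): joint speeds.
- current_joint_efforts(): joint torques, N m.
- current_position(): TCP position.
- current_ee_rot(): TCP orientation.
- current_force(): force on the tool from outside, world axes, zero at the start.
- current_wrist_torque(): the same for the moment, N m.
- current_opening(): opening from 0.0 (shut) to 1.0 (fully open).
- current_grip_force(): force on a finger pad.
Only numpy, scipy, OpenCV 4.12 (cv2) and the standard library are available. Lean on these libraries where they do the work, as an engineer would, in place of code of your own. Each camera call takes 0.05 s, during which the arm holds its last target. There are 200 camera calls.

## Working session

There is one attempt and no reset: what is moved stays moved. The work goes in short steps, each a Python script; the robot and the scene stay as the last script left them, time stands still between calls to the robot, and variables do not carry over. Pictures are saved under pics/ and viewed, at most 10 in all, crops included, and the job is handed in when it is done.

```bash
mkdir -p pics; ls
python3 - <<'E'
from plant import *
import cv2
for n in("top","side"):
    im=read_camera(n); cv2.imwrite(f"pics/{n}0.png",im[:,:,::-1]); print(n,camera_model(n))
print(current_time())
E
```

```text
pics
top {'fx': 425.14460573158266, 'fy': 425.14460573158266, 'cx': 281.810392661171, 'cy': 208.66425925594416, 'rvec': array([ 2.05525405, -2.15999525,  0.24900034]), 'tvec': array([  99.43070339,  577.68884752, 1078.16204417])}
side {'fx': 391.21946315795867, 'fy': 391.21946315795867, 'cx': 280.9034514185821, 'cy': 206.43752663160748, 'rvec': array([ 2.25173007,  0.40209057, -0.17107451]), 'tvec': array([-548.95965098,   35.54304872, 1281.6378376 ])}
0.1
```

View pics/top0.png

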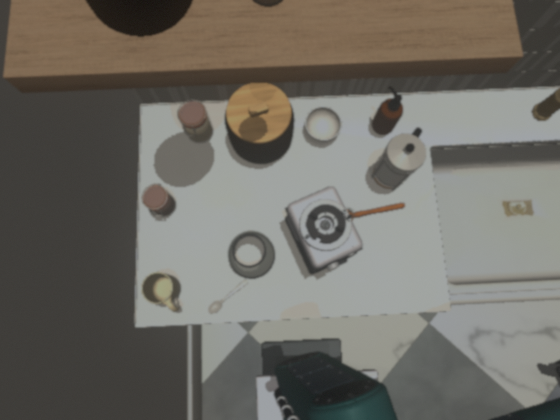

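View pics/side0.png

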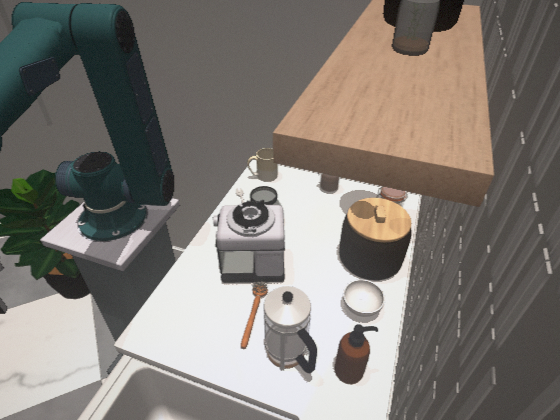

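The top view shows the grinder at about (325,225), with its dial and front towards the robot at about (335,267). The side view shows its collar at (252,217). I'll enlarge both.

```bash
cat > h.py <<'E'
from plant import *
import numpy as np, cv2
def cam(n):
    m=camera_model(n); R=cv2.Rodrigues(m["rvec"])[0]; t=np.array(m["tvec"]); K=np.array([[m["fx"],0,m["cx"]],[0,m["fy"],m["cy"]],[0,0,1]]); return K,R,t
def ray(n,u,v,z):
    K,R,t=cam(n); c=-R.T@t; d=R.T@np.linalg.solve(K,[u,v,1]); return c+d*(z-c[2])/d[2]
def proj(n,p):
    K,R,t=cam(n); q=K@(R@np.array(p)+t); return q[:2]/q[2]
def rect(n,im,c,z,half=75,px=8):
    """top-down metric view (world x up, y left) of plane z around c; px pixels/mm"""
    w=np.float32([[c[0]+half,c[1]+half],[c[0]+half,c[1]-half],[c[0]-half,c[1]-half],[c[0]-half,c[1]+half]])
    s=np.float32([proj(n,(a,b,z)) for a,b in w]); N=2*half*px
    d=np.float32([[0,0],[N,0],[N,N],[0,N]])
    return cv2.warpPerspective(im,cv2.getPerspectiveTransform(s,d),(int(N),int(N)),flags=cv2.INTER_CUBIC)
E
python3 - <<'E'
from h import *
print(ray("top",325,225,195),ray("side",252,217,195))
t=cv2.imread("pics/top0.png")[180:280,280:370]; s=cv2.imread("pics/side0.png")[190:290,205:300]
t=cv2.resize(t,None,fx=4.4,fy=5.9,interpolation=3) if 0 else cv2.resize(t,(396,440),interpolation=3)
s=cv2.resize(s,(399,420),interpolation=3)
s=cv2.copyMakeBorder(s,0,20,0,0,0)
o=np.hstack([t,s]); o=cv2.convertScaleAbs(o,alpha=1.5,beta=10)
cv2.imwrite("pics/z0.png",o); print(o.shape)
E
```

```text
[507.94163212 -26.67554804 195.        ] [515.81833773 -33.71799476 195.        ]
(440, 795, 3)
```

View pics/z0.png

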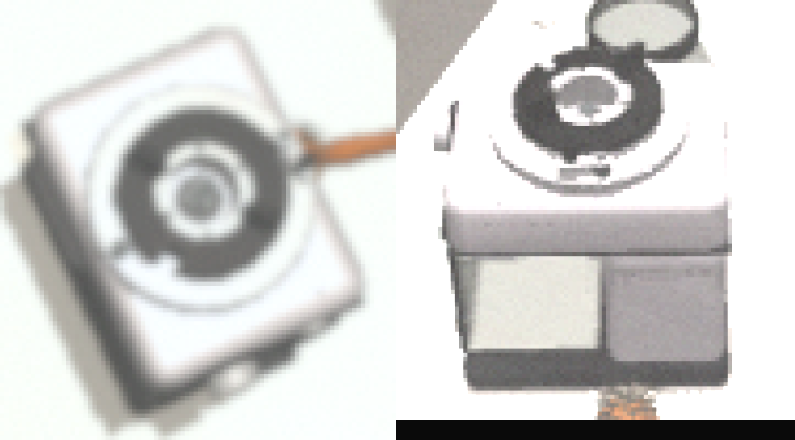

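The enlarged crop shows the notch at crop (163,262), which is full (317,239.5). The lug is at about (118,250), full (307,237), and the keeper is at about (295,150), full (347,214). The burr turn is therefore about 0.5. Next I'll fit the flange circle in both views and make rectified pictures.

Run:
```python
from h import *
out=[]
for n,roi in(("top",(285,195,365,260)),("side",(225,195,285,235))):
    K,R,t=cam(n); print(n,"campos",(-R.T@t).round(0))
    im=cv2.imread(f"pics/{n}0.png")
    c=ray("top",325,225,205)
    r=rect(n,im,c,205,half=50,px=4); g=cv2.cvtColor(r,6)
    print(np.percentile(g,[2,10,25,50,75,95]))
    m=(g<np.percentile(g,[10,95]).mean()*0.85).astype(np.uint8)*255
    cs=cv2.findContours(m,cv2.RETR_EXTERNAL,cv2.CHAIN_APPROX_NONE)[0]
    k=max(cs,key=cv2.contourArea); h=cv2.convexHull(k); e=cv2.fitEllipse(h); cc,rr=cv2.minEnclosingCircle(h)
    print(e,cc,rr,"world",c[0]+50-e[0][1]/4,c[1]+50-e[0][0]/4, "axes mm",np.array(e[1])/4)
    g2=np.clip(r.astype(float)*(230/np.percentile(g,97)),0,255).astype(np.uint8)
    cv2.drawContours(g2,[h],-1,(0,0,255),1)
    out.append(g2[:400,:400])
cv2.imwrite("pics/r0.png",np.hstack(out))
```

```text
top campos [ 329.   90. 1179.]
[ 58.  66.  68. 106. 146. 162.]
((206.44259643554688, 185.33030700683594), (355.4500427246094, 378.5639953613281), 60.495357513427734) (214.8818817138672, 196.37135314941406) 194.0772247314453 world 509.7899739636762 -27.099042965373116 axes mm [88.86251068 94.64099884]
side campos [ 832. -706.  868.]
[ 48.  52.  56.  87. 173. 226.]
((189.60467529296875, 166.8124237060547), (393.5895690917969, 513.2940673828125), 93.86944580078125) (197.5, 145.0) 239.79637145996094 world 514.4194447888715 -22.889562679728584 axes mm [ 98.39739227 128.32351685]
```

View pics/r0.png

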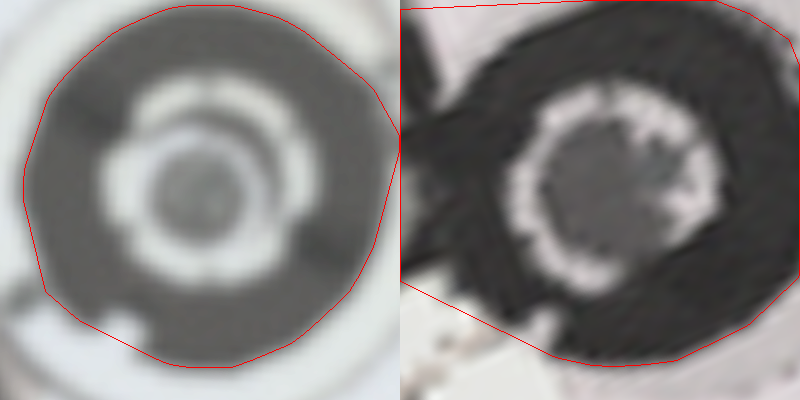

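In the rectified top view (4 px/mm) the flange is centred at about (205,186) and the notch is at (125,328), which gives r = 41 mm as it should. The wings are at (80,105) and (330,255), and the keeper pokes out at (395,135). Now a robust circle fit in each view, and a wider view for the lug.

Run:
```python
from h import *
from scipy.optimize import least_squares
c=np.array([509.6,-27.])
for n in("top","side"):
    im=cv2.imread(f"pics/{n}0.png")
    r=rect(n,im,c,205,half=70,px=4); g=cv2.GaussianBlur(cv2.cvtColor(r,6),(0,0),3).astype(float)
    th=np.radians(np.arange(0,360,3)); rad=np.arange(38,54,.1)
    P=[]
    for a in th:  # strongest dark->light edge along radius
        x=280-4*rad*np.sin(a); y=280-4*rad*np.cos(a)
        p=cv2.remap(g.astype(np.float32),x.astype(np.float32)[None],y.astype(np.float32)[None],1)[0]
        d=np.gradient(p); i=d.argmax(); P.append(c+rad[i]*np.array([np.cos(a),np.sin(a)]))
    P=np.array(P)
    f=least_squares(lambda q:np.hypot(*(P-q[:2]).T)-q[2],[*c,46],loss="cauchy",f_scale=.4)
    q=f.x; print(n,q.round(2),"inl",(abs(np.hypot(*(P-q[:2]).T)-q[2])<.7).sum())
im=cv2.imread("pics/top0.png"); o=rect("top",im,c,198,70,4)
o=np.clip(o*1.5,0,255).astype(np.uint8)
s=rect("side",cv2.imread("pics/side0.png"),c,198,70,4)[::2,::2]
o=np.hstack([o,cv2.copyMakeBorder(s[:,20:260],0,280,0,0,0)]); cv2.imwrite("pics/r1.png",o); print(o.shape)
```

```text
top [509.94 -26.71  45.89] inl 60
side [511.43 -32.9   47.42] inl 41
(560, 800, 3)
```

View pics/r1.png

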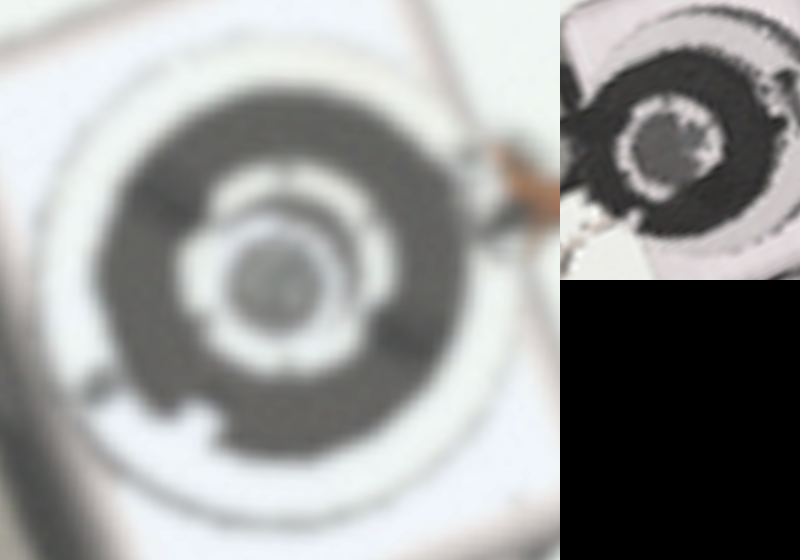

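The flange centre is (509.9,-26.7) with a radius of 45.9 mm, matching the 46 given. The lug is at px (103,382), r = 51 mm and 120.3° in the world, so the grinder's +x is at about 20.3°. The notch is at 150.6°, so burr_turn is about 30°. The keeper pivot at (470,167) is where it should be, and its post is at about (490,232), which puts the keeper at about 0.15. Now I'll move with the fingers straddling the axis, about 40° anticlockwise of the wings.

```bash
cat >> h.py <<'E'
C=np.array([509.9,-26.7])
def rot(a):
    a=np.radians(a); y=np.array([np.cos(a),np.sin(a),0]); z=np.array([0,0,-1.]); return np.column_stack([np.cross(y,z),y,z])
def save(n,name,c=None):
    im=read_camera(n)[:,:,::-1].copy(); cv2.imwrite("pics/_%s_%s.png"%(n,name),im); return im
E
python3 - <<'E'
from h import *
print("y0",current_ee_rot()[:,1])
best=None
for off in(0,180):
    qs=[kinematics.inverse_kinematics([*C,218],rot(a+off)) for a in(102,80,50,35,0)]
    print(off,[None if q is None else np.round(q,2).tolist() for q in qs])
print("press",ray("top",405,160,200))
E
```

```text
y0 [ 0.33892903 -0.94080995 -0.00193476]
0 [[-0.16, -0.0, 1.46, -0.0, 1.68, -1.94], [-0.16, -0.0, 1.46, -0.0, 1.68, -1.56], [-0.16, -0.0, 1.46, -0.0, 1.68, -1.04], [-0.16, -0.0, 1.46, -0.0, 1.68, -0.77], [-0.16, -0.0, 1.46, -0.0, 1.68, -0.16]]
180 [[-0.16, -0.0, 1.46, -0.0, 1.68, 1.2], [-0.16, -0.0, 1.46, -0.0, 1.68, 1.58], [-0.16, -0.0, 1.46, -0.0, 1.68, 2.11], [-0.16, -0.0, 1.46, -0.0, 1.68, 2.37], None]
press [ 657.59913637 -231.98816456  200.        ]
```

Run:
```python
from h import *
p=current_position()
robot.move_gripper(56/94)
robot.move_l([p[0],p[1],320],velocity=200)
robot.reach([*C,290],rot(102))
print(current_time(),current_position(),current_opening()*94)
print(robot.move_l([*C,230],velocity=120,f_stop=6), robot.move_l([*C,218.5],velocity=30,f_stop=4))
print(current_time(),current_position(),current_force())
a=rect("top",save("top","a"),C,205,65,6)[:,:]
b=cv2.resize(save("side","a")[180:250,215:295],(800-400,350),interpolation=3)
a=cv2.resize(a,(400,400)); cv2.imwrite("pics/v1.png",np.hstack([a,cv2.copyMakeBorder(b,0,50,0,0,0)]))
```

```text
3.625 [509.88041051 -27.31446682 289.83232553] 56.081952225109376
False False
4.8083 [509.82780042 -26.66495408 218.32955576] [-0.61768969  0.01875156  0.87609226]
```

View pics/v1.png

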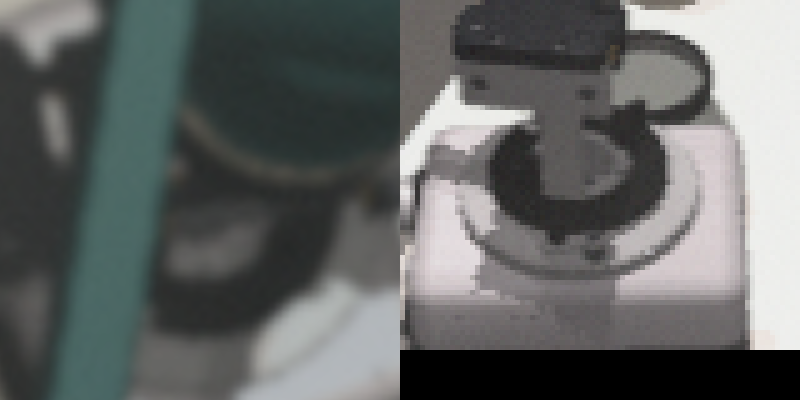

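The side view shows the near finger over the flange at (560,190), clear of the wing at (635,115) and the keeper post at (557,235). The top view is blocked by the arm. Now I'll turn clockwise in steps while watching the wrist torque.

Run:
```python
from h import *
t0=current_time()
print(0,current_wrist_torque())
for a in(92,86,82,78,74,70,66,62,59):
    robot.move_l([*C,218.0],velocity=60,rotation=rot(a))
    print(a,round(current_time()-t0,2),np.round(current_wrist_torque(),3),np.round(current_force(),1),round(current_position()[2],1))
robot.wait(0.1)
b=cv2.resize(save("side","b")[190:240,220:290],(700,500),interpolation=3)
cv2.imwrite("pics/v2.png",b)
```

```text
0 [ 0.08136281 -0.14384878 -0.01989213]
92 0.33 [-0.017 -0.101  0.035] [-0.6  0.2 -0.2] 218.1
86 0.58 [ 0.011 -0.107 -0.009] [ 0.1 -0.7 -0.5] 218.1
82 0.83 [-0.068 -0.279  0.083] [ 0.5 -0.6  0.4] 218.1
78 1.08 [-0.02  -0.364  0.043] [ 0.3  0.3 -0.5] 218.1
74 1.33 [-0.047 -0.325  0.092] [ 1.4 -0.2 -0.1] 218.1
70 1.58 [-0.01  -0.411  0.018] [ 1.7  0.3 -0.7] 218.1
66 1.83 [-0.008 -0.346  0.036] [ 2.3 -0.9  0.3] 218.0
62 2.08 [-0.026 -0.355  0.042] [ 0.1 -0.5 -0.6] 218.0
59 2.33 [-0.06  -0.374  0.015] [ 1.2 -0.7 -0.2] 218.0
```

View pics/v2.png

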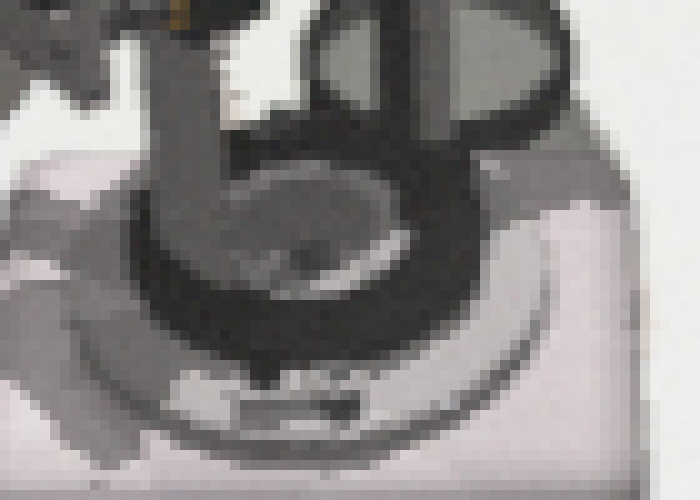

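The side view shows the burr being swept round, with the near finger at (185,200) and the flange flat. Next I'll seek the notch, turning 1° at a time with a light downward probe each step.

Run:
```python
from h import *
t0=current_time()
for a in np.arange(57,42,-1.):
    robot.move_l([*C,217.2],velocity=60,rotation=rot(a))
    hit=robot.move_l([*C,210],velocity=25,f_stop=9)
    z=current_position()[2]
    print(a,hit,round(z,2),np.round(current_force(),1),round(current_time()-t0,2))
    if z<213.5: break
```

```text
57.0 False 209.78 [ 2.1 -2.1  0.4] 0.69
```

Run:
```python
from h import *
hit=robot.move_l([*C,205],velocity=20,f_stop=20)
robot.wait(.2)
print(hit,current_position(),current_force(),current_time())
robot.move_l([*C,214],velocity=60)
b=cv2.resize(save("side","c")[190:240,220:290],(700,500),interpolation=3)
cv2.imwrite("pics/v3.png",b)
```

```text
True [510.06086332 -26.91439883 209.25969339] [-1.32073325  1.02269545  4.70806573] 8.5667
```

View pics/v3.png

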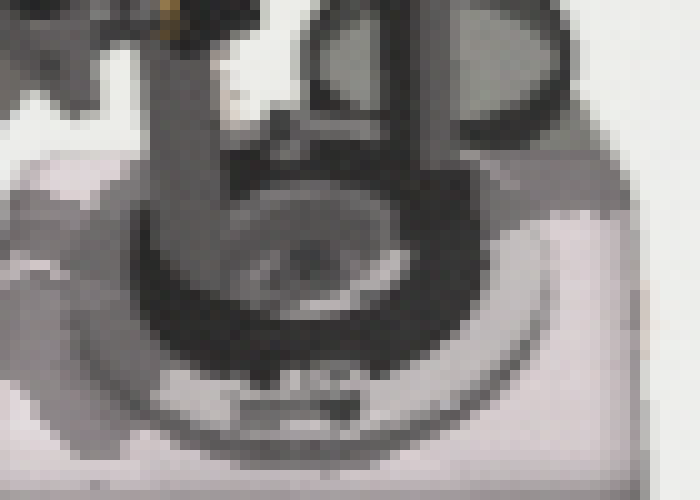

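The side view shows the flange has dropped: its lower edge went from about 350 to 375, and the pin and lug show in the notch at (285,130). I'll press once more, harder, to confirm it's home.

Run:
```python
from h import *
for f in (20,40):
    hit=robot.move_l([*C,203],velocity=20,f_stop=f)
    print(hit,current_position()[2],current_force()[2]); 
robot.wait(.2); print(current_position()[2],current_force()[2])
robot.move_l([*C,216],velocity=60)
robot.move_l([*C,216],velocity=60,rotation=rot(70))  # clear the wings sideways
robot.move_l([*C,290],velocity=200)
# side step so the top camera sees the burr
robot.reach([430,-250,300],rot(70))
print(current_time())
im=save("top","d"); s=save("side","d")
a=rect("top",im,C,198,70,4)
a=np.clip(a*1.5,0,255).astype(np.uint8)
s=cv2.resize(s[190:240,235:283],(240,250),interpolation=3)
cv2.imwrite("pics/v4.png",np.hstack([a,cv2.copyMakeBorder(s,0,310,0,0,0)]))
```

```text
True 209.26647795954372 3.8558301278427214
False 209.0037146136918 19.49339423371624
209.03939684839568 21.118482796718908
12.1417
```

View pics/v4.png

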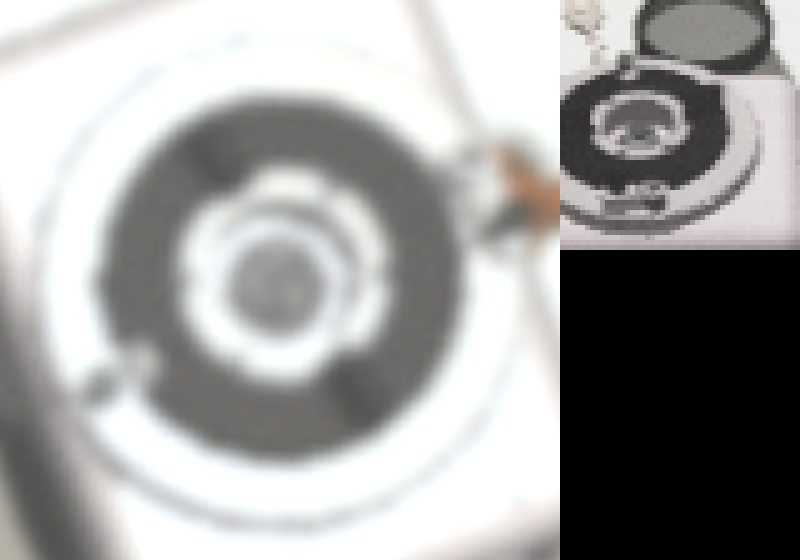

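The burr is home: the pin sits in the notch at (140,360) beside the lug at (103,382), and the fingertips bottomed at 198.0 mm. The keeper post is still at about (490,232). Now I'll close the fingers and swing the post in along its arc.

Run:
```python
from h import *
th=120.3; g=th-100
piv=C+54*np.array([np.cos(np.radians(g-80)),np.sin(np.radians(g-80))])
def pose(k,gap,rad=19):   # k deg
    b=np.radians(g+180-k); u=np.array([np.cos(b),np.sin(b)]); d=np.array([np.sin(b),-np.cos(b)])
    return piv+rad*u-(12.5+gap)*d, rot(g-k)
robot.move_gripper(0.0)
p,R=pose(0,8)
robot.reach([*p,300],R)
print(current_time(),robot.move_l([*p,235],velocity=150),robot.move_l([*p,218.5],velocity=40,f_stop=5))
t0=current_time()
for k in list(range(5,90,6))+[90,93,96,99,102]:
    p,R=pose(k,0)
    hit=robot.move_l([*p,218.5],velocity=40,rotation=R,f_stop=8)
    print(k,hit,np.round(current_position()-[*p,218.5],1),np.round(current_force(),1),round(current_time()-t0,2))
    if hit: break
```

```text
14.3 False False
5 False [0.2 0.2 0.3] [-0.2 -0.2 -0.4] 0.39
11 False [ 0.4 -0.2  0.2] [ 0.5 -0.5  0.8] 0.65
17 False [ 0.3 -0.2  0.2] [ 0.5 -0.3 -0.4] 0.91
23 False [ 0.1 -0.1  0.1] [ 0.8 -1.8  0.7] 1.17
29 False [-0. -0. -0.] [-0.2 -0.3  0.7] 1.43
35 False [-0.  -0.  -0.1] [-0.1 -0.8  0.5] 1.68
41 False [-0.  -0.  -0.1] [ 0.6 -0.7  0.5] 1.94
47 False [-0.  -0.  -0.1] [-0.3 -0.8 -0.2] 2.2
53 False [-0.1 -0.  -0.1] [-0.  -0.8 -0.4] 2.46
59 False [-0.1 -0.  -0.1] [-0.2 -0.6  0.4] 2.72
65 False [-0.  -0.  -0.1] [ 0.2 -0.3 -0. ] 2.97
71 False [-0.   0.  -0.1] [-0.2 -1.2 -0.9] 3.23
77 False [-0.2 -0.1 -0.1] [-0.6  0.1 -0.4] 3.49
83 False [-1.3 -1.1 -0.1] [-4.3 -2.9  0.5] 3.75
89 False [-2.5 -2.  -0.1] [-6.7 -5.6  2.4] 4.01
90 False [-2.7 -2.1 -0.1] [-7.6 -5.3  2.1] 4.26
93 False [-3.4 -2.5 -0.2] [-9.2 -6.   3. ] 4.51
96 False [-4.1 -2.8 -0.2] [-11.5  -5.8   3.9] 4.76
99 False [-4.8 -3.1 -0.2] [-13.1  -7.1   4.4] 5.01
102 False [-5.6 -3.3 -0.2] [-15.2  -8.2   5.3] 5.26
```

Contact stiffened at about k = 80° by my estimate. That's either the stop or a block, so I'll back off and look.

Run:
```python
from h import *
p=current_position(); R=current_ee_rot()
print(p, R[:,0].round(2))
b=np.radians(20.3+180-88); d=np.array([np.sin(b),-np.cos(b),0])
q=p-12*d; robot.move_l(q,velocity=60); robot.move_l([q[0],q[1],295],velocity=200)
robot.reach([430,-250,300],rot(0))
print(current_time())
im=save("top","e"); s=save("side","e")
a=rect("top",im,C,204,70,4)
a=np.clip(a*1.5,0,255).astype(np.uint8)
s=cv2.resize(s[198:246,232:280],(240,240),interpolation=3)
cv2.imwrite("pics/v5.png",np.hstack([a,cv2.copyMakeBorder(s,0,320,0,0,0)]))
```

```text
[516.45147657 -59.66866752 218.29282935] [ 0.99  0.14 -0.01]
23.3
```

View pics/v5.png

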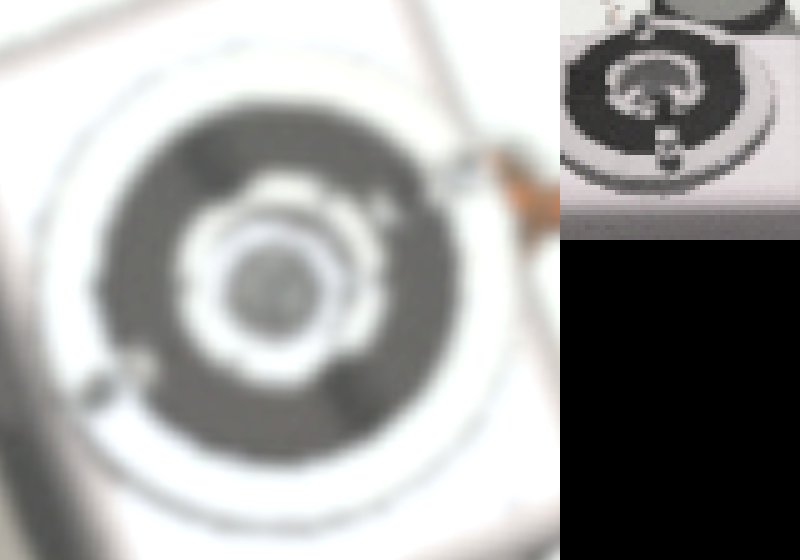

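The arm now runs from the pivot at (465,168) to its tip at (380,208), over the flange and towards the axis. Its slope is about 25–30°, against 30° expected when fully in. My k was offset by 10°: the pivot is at -80°, so open is 210°, and the arm stopped at about 1.57–1.6 true, at its stop with 17 N of push. The pin is still in the notch and the arm is clear, so I'm handing it in.

Run:
```python
from h import *
print(current_time(),robot.job_done())
```

```text
the job is handed in; nothing more can be done
23.4 None
```

The job is handed in at 23.4 s: the burr was turned onto the pin and pressed home, with fingertips bottoming at about 198 mm. The keeper was pushed in until it stopped hard, at about 1.6 rad by my estimate, and nothing around the grinder was touched as far as I could see.

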